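# Wind a gauge on the worm-driven rotary table round to its stop and clamp it

## Task

The pressure gauge on the upright rotary table has to go on one 30-degree division to its next test position: loosen the table's clamp lever, wind the worm crank clockwise (seen from above), about three turns, until the dog on the faceplate bears firmly against the stop screw, then let go of the crank and tighten the clamp lever again. The worm multiplies your force, so stop as soon as the crank goes stiff (about 8 to 15 N at the grip; 25 N bends the stop), and do not touch the faceplate or gauge or disturb the other things on the bench.

Things in the scene. Friction and masses are not known exactly. Their poses are not given: they have to be found in the camera images.
- stand: Upright worm-driven rotary table: grey cast box 72 mm deep (x), 170 wide (y), its top 190 mm above the bench, on a foot 150 x 215 x 22 mm. Fixed to the bench. Origin: on the bench under the centre of the faceplate's back. Its +x axis is the faceplate's axis and points out of the gauge's dial (away from the robot, turned up to 0.3 rad), z up. Seen from the robot the crank is on the left (+y) and the clamp lever on the right (-y).
- faceplate: Steel faceplate, diameter 150, 26 thick, scale marks on its rim (long ones every 30 degrees), with a pressure gauge (diameter 100) on it. Origin: on the horizontal rotary axis, 110 mm above the bench; +x out of the dial. The worm is 36 to 1: one clockwise turn of the crank turns it 10 degrees and carries its top toward the stand's -y side. It cannot be pushed round by hand. Do not touch it or the gauge.
- dog (a point): Middle of the outer face of the stop dog, a dark steel block on the faceplate's rim (16 mm along the rotary axis, 14 along the rim, 14 high); this point is 89 mm from the rotary axis. The dog starts about 30 degrees from the top, on the crank's side, and comes up to the top, to the stop.
- stop: Stop block, dark steel, 52 x 16 x 20 mm, bolted on top of the casting and reaching out over the rim at its top, with a level setting screw 9 mm thick that stands out of it toward the dog. Origin: the same as the stand's (on the bench). The screw stands out 5 to 13 mm; it is set anew each time and is not measured, so the crank needs from 2.6 to 3.4 turns, and where the dog meets the screw must be felt.
- stop_face (a point): Point on the stop block's face toward the dog where the setting screw comes out, 83.5 mm from the rotary axis. The dog's middle is 7 mm plus the screw's 5 to 13 mm away from this face (measured 82 mm from the rotary axis) when it bears.
- crank_centre (a point): Centre of the worm handwheel (black, three spokes, 110 mm over its rim, rim 14 mm thick), on its vertical axis, 233 mm above the bench at the middle of the rim. It turns in a horizontal plane; winding it takes about 2 to 4 N along the circle at the grip, more with the clamp still tight. When the dog meets the screw this force climbs steadily, by about 0.8 N for every further mm at the grip (some 6 N in 0.2 rad). It stays where it is left.
- grip (a point): Centre (half-way up) of the crank's revolving grip: an upright black sleeve, diameter 20, 60 tall, free to spin on its pin, 48 mm out from the handwheel's axis, its centre 277 mm above the bench (foot 247, top 307). Held, it can be carried round the circle without turning the gripper.
- clamp (a joint): Angle of the clamp lever about its vertical axis: 0 to 0.05 is tight, 1.3 is fully loose. It grows counter-clockwise seen from above. The brake begins to bite below 0.35; the lever stays where it is left, moves with about 4 N at the ball while loose and 7 N while the brake bites, and meets a firm end at 0 and at 1.3.
- clamp_ball (a point): Centre of the clamp lever's black ball, diameter 24, 230 mm above the bench and 72 mm out from the lever's axis. The casting's top is 40 mm below it. At 0 the lever points nearly straight to the robot side (stand's -x); loosened it points to the stand's -y side.
- clamp_pivot (a point): Point on the clamp lever's vertical axis at the height of the ball.
- spanner_a: Open-ended spanner 190 mm long lying on the bench near the stand; leave it.
- spanner_b: Open-ended spanner 150 mm long lying beyond the stand; leave it.
- gauge_lying: Pressure gauge, diameter 100, 42 high, lying face up on the right; leave it.
- gauge_small: Pressure gauge, diameter 62, 30 high, lying face up on the left; leave it.
- adaptor: Brass hexagon adaptor, 36 mm tall, standing beyond the stand; leave it.
- ring_weight: Black ring weight, diameter 100, 14 high, lying beyond the stand; leave it.
- ring_small: Black ring weight, diameter 68, 14 high, lying on the right; leave it.

How it is judged:
On the way, in this order (a step that is already met when the one before it is completed fails the run):
1. the clamp lever is loosened (past 0.8 rad) before the dog has come near the stop (value of joint clamp above 0.8 rad and distance between dog and stop_face above 0.035 m), for 0.1 s.
2. with the clamp loose, the dog bears firmly on the stop screw (over 50 N at the dog, about 3 N at the grip beyond the winding force) (value of joint clamp above 0.6 rad and contact force between faceplate and stop above 50 N), for 0.2 s.
At the end, for the whole second after the job is handed in: The dog still bears on the stop screw (over 3 N at the dog) and the clamp lever is tight again (below 0.15 rad) (contact force between faceplate and stop above 3 N and value of joint clamp below 0.15 rad); the robot touches nothing.
It fails at once if the dog is forced against the stop with more than 500 N (about 25 N at the grip) (contact force between faceplate and stop above 500 N).
It fails at once if the robot touches the faceplate or the gauge on it (contact force between any of the fingers, the arm and faceplate above 2 N).
It fails at once if another thing on the bench is moved by more than 25 mm (distance of any of spanner_a, spanner_b, gauge_lying, gauge_small, adaptor, ring_weight, ring_small from where it was at the start of the episode above 0.025 m).
It also fails if it takes over 72 s, if anything falls off the work surface, if the arm or the gripper's body presses on something with over 40 N, if the wrist force passes 120 N, or if a joint passes its speed limit or range.

## Robot

A 6-joint arm with a two-finger parallel gripper is mounted at the origin on the work surface. World frame = base frame: x ahead of the robot, y to its left, z up, the work surface at z = 0. Lengths are in m, angles in rad, forces in N, time in s.
With the tool pointing down it reaches from about 0.375 to 0.9 m from the base axis. Payload 3.1 kg.
Tool frame: the origin (TCP) lies on the centre line of the jaws, within the pads' length; the fingertips stand 8 mm ahead of it and the grasp point (between the pads) lies 11 mm behind it; z points along the fingers, y is the line along which they close (so a half turn about z gives the same grasp; the last joint's range is limited). The gripper opens to 85 mm and grips with 20 to 120 N. Pads are 22 mm wide; open, the fingers measure 114 mm over their backs; the gripper's body (76 mm by 85 mm) begins 54 mm behind the grasp point. The pads swing forward as they close: fully open they stand 13 mm farther back than shut.
Start: joints at [-1.294, 0.527, 1.433, -0, 1.181, -0.178], TCP at [0.275, -0.561, 0.217] pointing down, gripper open.
Joint ranges: [-3.08, 3.08], [-0.75, 2.2], [0.22, 2.44], [-1.43, 4.57], [0, 2.65], [-2.85, 2.85]. Speed limits (rad/s): [2.79, 2.79, 3.14, 3.14, 3.14, 3.14].

## Interface

Orientations are given as a unit quaternion [x, y, z, w].
In Python, from station import * gives the robot as it stands.
- The arm moves only by the tool play_rows, never from a script. Its argument "rows" is a list of rows, each a list of 3 entries, a list of its own where there are three numbers: the turn, a rotation vector about the tool's x, y, z in degrees, then the shift along the tool's x, y, z in mm, then the closure, from 0 (fully open) to 1 (shut). In form: [[[ax, ay, az], [dx, dy, dz], jaw], ...]. A call has 1 to 12 rows; each row shifts and turns the commanded pose from where the row before left it, along the tool's axes as they then stand; what a row does not reach is not made up. A row lasts 1/12 s, in which the tool goes at most 41.7 mm and 7.16 degrees, less where a joint would pass 70% of its speed; a pose out of reach is approached as far as the arm can. A call with a gripper value outside its range is refused whole. The fingers move at their own pace and stop on an object; "grip_force" is the grip in N (left out, the last holds). Time passes only in rows, so rows that do not move let the fingers close. It gives the time, the measured TCP pose, the force, the opening and the grip force at its end, in the units of the state.
- sense(): the state, without advancing time (a new reading comes with each control period).
- snapshot(name): name is "side" or "top"; returns (picture, depth): 384x512x3 uint8, red, green, blue; 384x512 float32, m along the optical axis (not along the pixel's ray), 0 where there is no reading.
- get_calibration(name): a dict with "vfov" (degrees; the focal length in pixels is half the picture's height over the tangent of half this angle, whatever the lens; pixels are square), "cx", "cy" (the principal point, pixels), "k1" (the pictures are not rectified: a ray, as slopes to the right and down, at radius r is drawn at 1 + k1 r^2 times it, then the intrinsics apply), "xyz" and "attitude" of the camera in the world. Camera axes: x right, y down, z forward; pixel columns grow to the right and rows downward; lengths in m; the calibration is good to about 2 mm. A picture is of the moment at which its call begins. get_calibration takes no time and is no camera call.
- sign_off(): hands the job in; it is judged then, once.
The state is a dict: "t": time; "q": joint angles; "qd": joint speeds; "tau": joint torques, N m; "tcp_pos": TCP position; "tool_rot": TCP orientation; "force": force on the tool from outside, world axes, zero at the start; "ft_torque": the same for the moment, N m; "finger_gap": opening from 0.0 (shut) to 1.0 (fully open); "gripper_force": force on a finger pad.
Only numpy, scipy, OpenCV 4.12 (cv2) and the standard library are available. Lean on these libraries where they do the work, as an engineer would, in place of code of your own. Each camera call takes 0.05 s, during which the arm holds its last target. There are 200 camera calls.

## Working session

There is one attempt and no reset: what is moved stays moved. The work goes in short steps, Python scripts to look and compute and a tool call to move; the robot and the scene stay as the last step left them, time stands still between calls to the robot, and variables do not carry over. Pictures are saved under pics/ and viewed, at most 10 in all, crops included, and the job is handed in when it is done.

Besides the shell and the picture viewer there is one more tool, called after ">>>" as name(argument=value, ...) on one line, values as JSON. play_rows: Moves the arm, as the interface text tells. Its arguments: {"type":"object","properties":{"rows":{"type":"array","items":{"type":"array"}},"grip_force":{"type":"number"}},"required":["rows"]}

```bash
mkdir -p pics; cat > h.py <<'E'
from station import *
import numpy as np, cv2
from scipy.spatial.transform import Rotation as R
def cam(n):
    c=get_calibration(n); f=192/np.tan(np.radians(c['vfov'])/2)
    return c,f
def rot(c):
    a=np.array(c['attitude'],float)
    return R.from_quat(a).as_matrix() if a.size==4 else a.reshape(3,3)
def ray(n,u,v):
    c,f=cam(n); K=np.array([[f,0,c['cx']],[0,f,c['cy']],[0,0,1.]])
    p=cv2.undistortPoints(np.array([[[u,v]]],float),K,np.array([c['k1'],0,0,0.]))[0,0]
    return np.array(c['xyz']),rot(c)@np.array([p[0],p[1],1])
def onz(n,u,v,z):
    o,d=ray(n,u,v); return o+d*(z-o[2])/d[2]
def pts(n,dep):
    c,f=cam(n); K=np.array([[f,0,c['cx']],[0,f,c['cy']],[0,0,1.]])
    v,u=np.mgrid[0:384,0:512]
    p=cv2.undistortPoints(np.stack([u,v],-1).reshape(-1,1,2).astype(float),K,np.array([c['k1'],0,0,0.])).reshape(384,512,2)
    P=np.dstack([p,np.ones((384,512))])*dep[...,None]
    return P@rot(c).T+np.array(c['xyz'])
E
python3 - <<'E'
from h import *
for n in('top','side'):
    print(get_calibration(n)); p,d=snapshot(n); np.savez(f'{n}0.npz',p=p,d=d)
    cv2.imwrite(f'pics/{n}0.png',cv2.resize(p[...,::-1],(800,600)))
print(sense())
E
```

```text
{'vfov': 50.185141899181176, 'cx': 258.69141291357727, 'cy': 190.95463884821066, 'k1': 0.0021062615297306364, 'xyz': array([ 0.44827482, -0.04824107,  1.35565984]), 'attitude': array([ 0.71039657, -0.70186465,  0.03441894, -0.03921814])}
{'vfov': 51.33490237000596, 'cx': 248.85072360386798, 'cy': 186.2471030517192, 'k1': -0.1197233131434242, 'xyz': array([0.06305181, 0.505954  , 0.95743408]), 'attitude': array([-0.36055233,  0.85526351, -0.3455608 ,  0.13825363])}
{'t': 0.1, 'q': array([-1.29349964e+00,  5.28370704e-01,  1.43376663e+00,  1.05175532e-05,
        1.18138047e+00, -1.78510113e-01]), 'qd': array([-4.23086023e-05, -9.21450964e-04, -2.74991181e-03,  6.23942748e-04,
       -7.76209763e-04,  1.35419309e-04]), 'tau': array([-4.45777114e-04, -4.43304777e+01, -1.78585607e+01, -3.27551570e-04,
        3.85276624e-03, -1.11195132e-05]), 'tcp_pos': array([ 0.2749567 , -0.56053458,  0.21563542]), 'tool_rot': array([ 9.74142233e-01,  2.25933581e-01, -4.26681766e-05, -9.61640463e-04]), 'force': array([-0.34638457, -0.18303341, -0.39156576]), 'ft_torque': array([ 0.00264887, -0.02937668, -0.00356621]), 'gripper_force': 0.0, 'finger_gap': 1.0016249797362784}
```

View pics/top0.png

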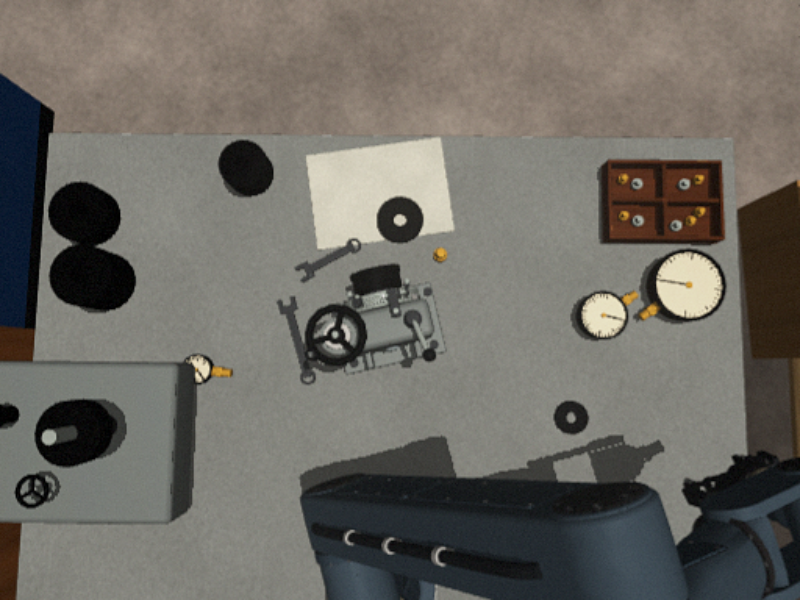

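View pics/side0.png

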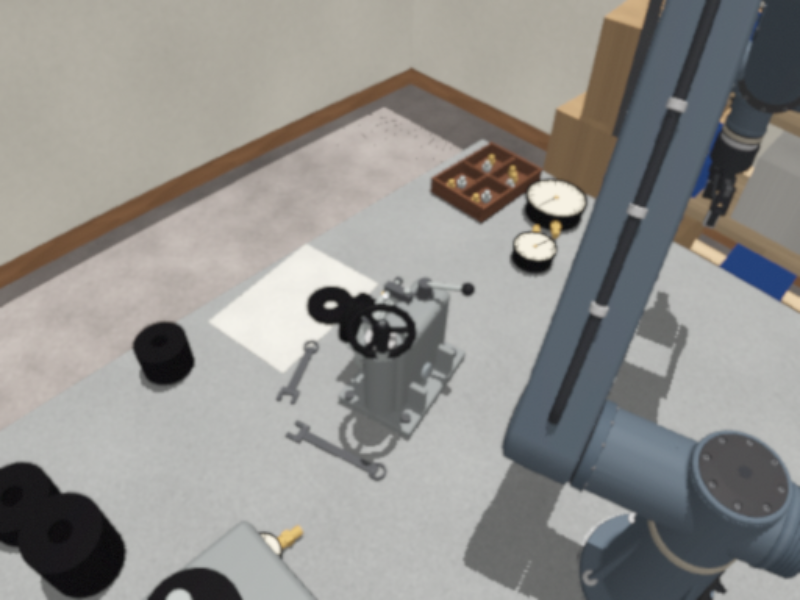

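The top view shows the handwheel centred near (336,334) and the clamp ball at (429,354), in 800-wide pixels. The grip isn't clear, so I'll use the depth data.

```bash
python3 - <<'E'
from h import *
for n in('top','side'):
    z=np.load(n+'0.npz'); P=pts(n,z['d']); p=z['p'].astype(int); dark=p.max(2)<60
    H=P[...,2]; near=(P[...,0]>.3)&(P[...,0]<.75)&(P[...,1]>-.2)&(P[...,1]<.25)
    m=near&dark&(H>.228)&(H<.25)
    q=P[m]; print(n,len(q))
    w=q[q[:,1]>0.03]; c,r=cv2.minEnclosingCircle(w[:,:2].astype(np.float32)); print('wheel',c,r,np.median(w[:,2]))
    b=P[near&dark&(H>.215)&(H<.25)&(P[...,1]<-.02)&(P[...,0]<.52)]; print('ball',b.mean(0) if len(b) else 0,b.min(0),b.max(0),len(b))
    g=near&(H>.262)&(H<.32); print('grip>',g.sum(),P[g].mean(0),P[g].min(0),P[g].max(0))
    g=near&(H>.295)&(H<.32); print('griptop',g.sum(),P[g].mean(0), np.argwhere(g).mean(0)[::-1])
z=np.load('top0.npz');a=z['p'][150:250,170:300,::-1];cv2.imwrite('pics/topc.png',cv2.resize(a,(780,600),interpolation=2))
for k,(u,v,h) in dict(wheel=(215,214,.24),ball=(274.5,226.5,.235),pivot=(264,204,.23)).items(): print(k,onz('top',u,v,h))
E
```

```text
top 702
wheel (0.502119779586792, 0.0803825780749321) 0.0542299710214138 0.23873816496272138
ball [ 0.46807087 -0.08336605  0.23867826] [ 0.45902274 -0.09375396  0.23222297] [ 0.47812383 -0.0718903   0.2449212 ] 55
grip> 58 [0.46603188 0.11027491 0.30014289] [0.45851756 0.1023261  0.26263416] [0.47394894 0.12127209 0.30993551]
griptop 47 [0.46628509 0.11176341 0.30544387] [198.68085106 225.9787234 ]
side 600
wheel (0.49915653467178345, 0.0843222588300705) 0.05382371321320534 0.23879585318136265
ball [ 0.46243963 -0.07731135  0.23768363] [ 0.45543288 -0.08443832  0.23076922] [ 0.46883256 -0.07117358  0.24325401] 33
grip> 162 [0.46062718 0.11710683 0.29006198] [0.45416224 0.10381534 0.26210544] [0.47370799 0.12391125 0.31053213]
griptop 73 [0.46226919 0.11552849 0.30431085] [244.02739726 208.32876712]
wheel [0.50043019 0.07819056 0.24      ]
ball [ 0.46861252 -0.08414432  0.235     ]
pivot [ 0.53002227 -0.05490988  0.23      ]
```

View pics/topc.png

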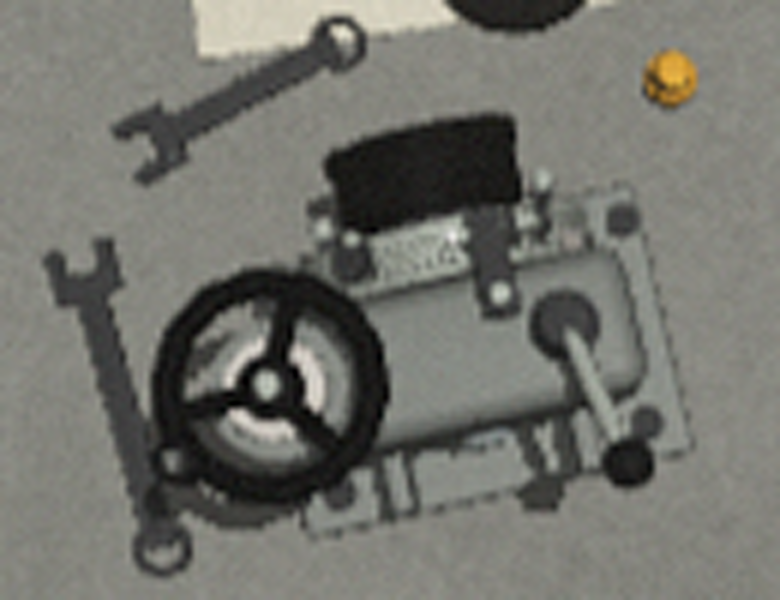

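The crop shows the grip top at (173,460) and the hub at (268,383). The lever runs from its pivot at (564,322) to the ball at (628,462). Measured grip radius is 48 mm and grip top height 306 mm, both matching the given values. I'll move toward a spot above the ball; the tool yaw already lines up with the lever.

>>> play_rows(rows=[[[0,0,0],[30,-27,-8],0],[[0,0,0],[30,-27,-8],0],[[0,0,0],[30,-27,-8],0],[[0,0,0],[30,-27,-8],0],[[0,0,0],[30,-27,-8],0],[[0,0,0],[30,-27,-8],0],[[0,0,0],[30,-27,-8],0],[[0,0,0],[30,-27,-8],0],[[0,0,0],[30,-27,-8],0],[[0,0,0],[30,-27,-8],0],[[0,0,0],[30,-27,-8],0],[[0,0,0],[15,-14,0],0]], grip_force=25)

```text
t: 1.1
tcp_pos: [0.4492, -0.1265, 0.3059]
tool_rot: [0.974, 0.227, 0.001, 0.0]
force: [0.8, 0.5, 0.3]
finger_gap: 1.0
gripper_force: 0.0
```

>>> play_rows(rows=[[[0,0,0],[0,0,0],0.3],[[0,0,0],[0,0,0],0.3]])

```text
t: 1.27
tcp_pos: [0.4479, -0.129, 0.3044]
tool_rot: [0.974, 0.227, -0.0, 0.0]
force: [-0.0, -0.0, -0.5]
finger_gap: 0.748
gripper_force: 0.0
```

>>> play_rows(rows=[[[0,0,0],[18,-17,10],0.3],[[0,0,0],[19,-18,10],0.3],[[0,0,0],[0,0,15],0.3],[[0,0,0],[0,0,7],0.3],[[0,0,0],[0,0,0],0.3]])

```text
t: 1.68
tcp_pos: [0.4643, -0.0829, 0.2606]
tool_rot: [0.974, 0.225, -0.002, -0.001]
force: [-0.2, -0.8, -0.4]
finger_gap: 0.701
gripper_force: 0.0
```

```bash
python3 - <<'E'
from h import *
for n in('top','side'):
    p,d=snapshot(n); np.savez(f'{n}1.npz',p=p,d=d)
    a=p[110:260,190:390] if n=='side' else p[150:250,190:320]
    cv2.imwrite(f'pics/{n}1.png',cv2.resize(a[...,::-1],(780,600) if n=='top' else (800,600)))
print(sense()['tcp_pos'])
E
```

```text
[ 0.4656203  -0.08359755  0.26234074]
```

View pics/side1.png

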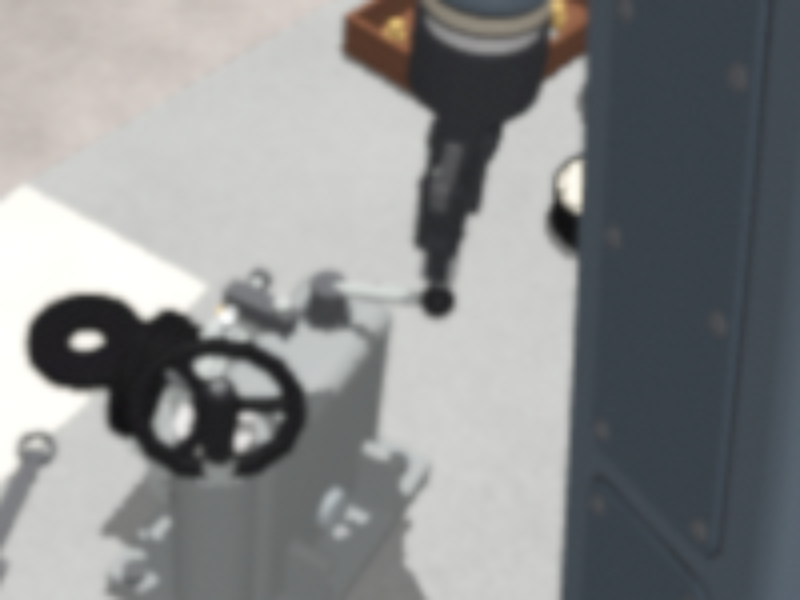

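The fingers (tip near (440,280)) sit right above the ball at (437,298). Next I'll descend and grip it.

>>> play_rows(rows=[[[0,0,0],[0,0,15],0.3],[[0,0,0],[0,0,15],0.3],[[0,0,0],[0,0,10],0.3],[[0,0,0],[0,0,0],0.9],[[0,0,0],[0,0,0],0.9],[[0,0,0],[0,0,0],0.9],[[0,0,0],[0,0,0],0.9],[[0,0,0],[0,0,0],0.9],[[0,0,0],[0,0,0],0.9]])

```text
t: 2.53
tcp_pos: [0.467, -0.0831, 0.2253]
tool_rot: [0.974, 0.226, 0.001, 0.001]
force: [-2.8, 1.2, 12.5]
finger_gap: 0.105
gripper_force: 9.2
```

```bash
python3 - <<'E'
from h import *
p,d=snapshot('side'); a=p[110:260,190:390]
b=p[150:250,230:330]
cv2.imwrite('pics/side2.png',cv2.resize(p[140:230,220:340][...,::-1],(800,600),interpolation=2))
s=sense();print(s['tcp_pos'],s['force'],s['ft_torque'],s['finger_gap'],s['gripper_force'])
E
```

```text
[ 0.46694839 -0.08304448  0.22533361] [-3.01624291  0.7727364  12.34937627] [0.06865322 0.46938794 0.0253478 ] 0.10633490927444166 9.12982240319252
```

View pics/side2.png

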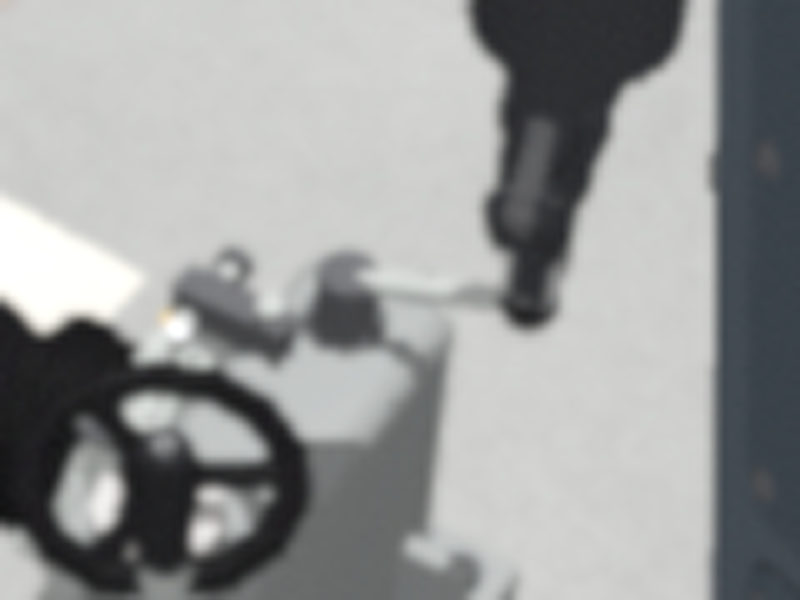

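The image shows the fingertips at (535,285) pinching only the upper part of the ball, centred at (528,305). I'll open, go 13 mm lower, then close.

>>> play_rows(rows=[[[0,0,0],[0,0,0],0.45],[[0,0,0],[0,0,0],0.45],[[0,0,0],[0,0,0],0.45],[[0,0,0],[0,0,7],0.45],[[0,0,0],[0,0,6],0.45],[[0,0,0],[0,0,0],0.45]])

```text
t: 3.08
tcp_pos: [0.4647, -0.0819, 0.2079]
tool_rot: [0.974, 0.226, -0.001, -0.001]
force: [-0.2, 0.1, -0.3]
finger_gap: 0.548
gripper_force: 0.0
```

>>> play_rows(rows=[[[0,0,0],[0,0,0],0.9],[[0,0,0],[0,0,0],0.9],[[0,0,0],[0,0,0],0.9],[[0,0,0],[0,0,0],0.9],[[0,0,0],[0,0,0],0.9]])

```text
t: 3.5
tcp_pos: [0.4658, -0.0827, 0.2094]
tool_rot: [0.974, 0.226, -0.0, 0.0]
force: [0.2, -2.3, -2.6]
finger_gap: 0.258
gripper_force: 24.6
```

>>> play_rows(rows=[[[0,0,-6],[0.4,7.5,0],0.9],[[0,0,-6],[0.4,7.5,0],0.9],[[0,0,-6],[0.4,7.5,0],0.9],[[0,0,-6],[0.4,7.5,0],0.9]])

```text
t: 3.83
tcp_pos: [0.4828, -0.1067, 0.2094]
tool_rot: [0.905, 0.426, -0.002, -0.0]
force: [-3.9, -5.2, -0.8]
finger_gap: 0.255
gripper_force: 24.8
```

```bash
python3 - <<'E'
from h import *
s=sense();M=R.from_quat(s['tool_rot']).as_matrix();print(s['tcp_pos'],M[:,0],s['force'],s['finger_gap'],'pivot est',s['tcp_pos']+.072*M[:,0])
E
```

```text
[ 0.48278398 -0.10673141  0.20940297] [ 0.63741283  0.7705154  -0.003301  ] [-3.94067815 -5.21190581 -0.75362019] 0.2546441769325555 pivot est [ 0.5286777 -0.0512543  0.2091653]
```

>>> play_rows(rows=[[[0,0,-6],[0,7.5,0],0.9],[[0,0,-6],[0,7.5,0],0.9],[[0,0,-6],[0.2,7.5,0],0.9],[[0,0,-6],[0.2,7.5,0],0.9],[[0,0,-6],[0.3,7.5,0],0.9],[[0,0,-6],[0.3,7.5,0],0.9]])

```text
t: 4.33
tcp_pos: [0.5245, -0.1262, 0.2095]
tool_rot: [0.729, 0.685, -0.002, 0.001]
force: [-2.6, -8.3, -2.0]
finger_gap: 0.254
gripper_force: 24.6
```

>>> play_rows(rows=[[[0,0,-3],[0.2,4,0],0.9],[[0,0,0],[0,0,0],0.9]])

```text
t: 4.5
tcp_pos: [0.5295, -0.1266, 0.2095]
tool_rot: [0.712, 0.703, -0.002, 0.002]
force: [0.2, -8.4, -2.9]
finger_gap: 0.253
gripper_force: 24.6
```

```bash
python3 - <<'E'
from h import *
s=sense();M=R.from_quat(s['tool_rot']).as_matrix();print(s['tcp_pos'],M[:,0],s['force'],s['force']@M,s['finger_gap'],'pivot est',s['tcp_pos']+.072*M[:,0])
d=np.array([.529,-.0512])-s['tcp_pos'][:2];print(np.degrees(np.arctan2(d[1],d[0])))
E
```

```text
[ 0.52949137 -0.12660648  0.20949342] [ 0.01271671  0.99990382 -0.00553513] [ 0.19783522 -8.35011214 -2.8577377 ] [-8.33097526  0.30268957  2.90403281] 0.25342105049450997 pivot est [ 0.53040698 -0.05461341  0.20909489]
90.37335374621783
```

The lever has swung about 1.1 rad. Next: release, rise and cross to the crank grip.

>>> play_rows(rows=[[[0,0,0],[0,0,0],0.4],[[0,0,0],[0,0,0],0.4],[[0,0,0],[0,0,0],0.4],[[0,0,0],[0,0,-15],0.4],[[0,0,0],[0,0,-35],0.4],[[0,0,0],[0,0,-35],0.4],[[0,0,0],[0,0,-35],0.4],[[0,0,0],[30,-8,0],0.4],[[0,0,0],[35,-10,0],0.4],[[0,0,0],[35,-10,0],0.4],[[0,0,0],[35,-10,0],0.4],[[0,0,0],[35,-10,0],0.4]])

```text
t: 5.5
tcp_pos: [0.4823, 0.0491, 0.3298]
tool_rot: [0.713, 0.702, 0.0, -0.0]
force: [0.2, 1.1, 0.6]
finger_gap: 0.596
gripper_force: 0.0
```

>>> play_rows(rows=[[[0,0,0],[35,-10,0],0.4],[[0,0,0],[35,-7,0],0.4],[[0,0,0],[0,0,0],0.4],[[0,0,0],[0,0,0],0.4]])

```text
t: 5.83
tcp_pos: [0.4665, 0.1194, 0.3298]
tool_rot: [0.711, 0.703, 0.0, 0.0]
force: [0.0, 0.0, -0.7]
finger_gap: 0.594
gripper_force: 0.0
```

```bash
python3 - <<'E'
from h import *
z={}
p,d=snapshot('side'); s=sense();print(s['tcp_pos'],s['force'],s['tool_rot'])
P=pts('side',d);H=P[...,2]
g=(H>.25)&(H<.31)&(abs(P[...,0]-.4645)<.03)&(abs(P[...,1]-.1137)<.03);print('grip side',P[g].mean(0),P[g].max(0),g.sum())
cv2.imwrite('pics/side3.png',cv2.resize(p[90:240,190:390][...,::-1],(800,600),interpolation=2))
E
```

```text
[0.46714239 0.11808634 0.32974035] [ 0.32610729 -1.07495126  0.31918314] [7.11697754e-01 7.02485741e-01 7.66525495e-05 2.90065358e-04]
grip side [0.46048526 0.11740317 0.28543206] [0.47244501 0.12367454 0.30874193] 189
```

View pics/side3.png

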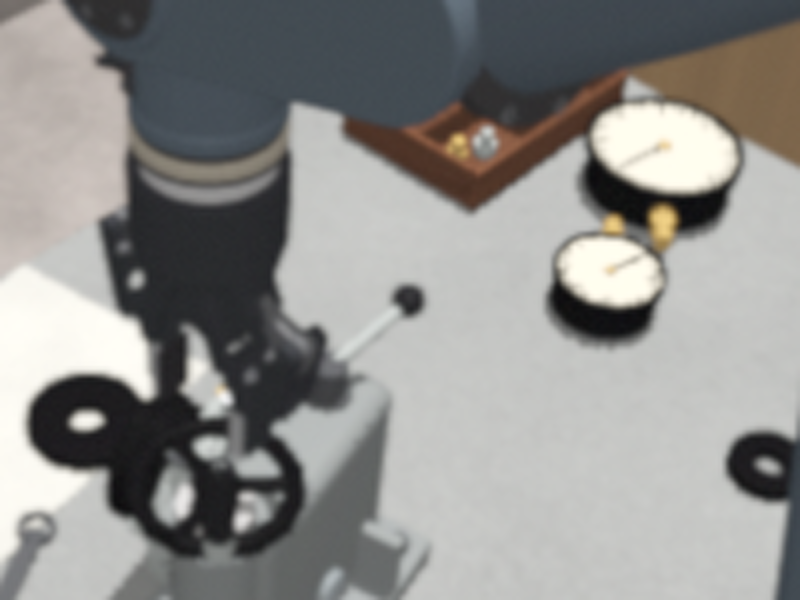

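The lever now points well round (ball at (407,298)). The gripper is above the wheel, with the fingers either side of the grip. Correcting by about -5 and -2 mm, then descending and gripping.

>>> play_rows(rows=[[[0,0,0],[-5,-2,0],0.4],[[0,0,0],[0,0,20],0.4],[[0,0,0],[0,0,20],0.4],[[0,0,0],[0,0,20],0.4],[[0,0,0],[0,0,0],0.4],[[0,0,0],[0,0,0],0.9],[[0,0,0],[0,0,0],0.9],[[0,0,0],[0,0,0],0.9],[[0,0,0],[0,0,0],0.9],[[0,0,0],[0,0,0],0.9]], grip_force=40)

```text
t: 6.72
tcp_pos: [0.4656, 0.1121, 0.2707]
tool_rot: [0.713, 0.702, 0.0, 0.001]
force: [-2.3, -0.8, 3.1]
finger_gap: 0.219
gripper_force: 39.1
```

```bash
cat > circ.py <<'E'
from h import *
import sys
def table(phi,step,n,c=None,r=.048):
    """shifts in tool mm for clockwise steps (deg) from phi about c; starts at measured tcp"""
    s=sense();M=R.from_quat(s['tool_rot']).as_matrix();p=s['tcp_pos'][:2].copy()
    out=[]
    for k in range(1,n+1):
        a=np.radians(phi-step*k); t=c+r*np.array([np.cos(a),np.sin(a)])
        d=np.round(1000*(M[:2,:2].T@(t-p)),1); p=p+M[:2,:2]@d/1000; out.append(d.tolist())
    return out
E
python3 - <<'E'
from circ import *
s=sense();p=s['tcp_pos'];print(p,s['force'])
c=p[:2]+[.036,-.0314];print(c)
for d in table(138.9,15,24,c):print(d,end=' ')
E
```

```text
[0.46562397 0.11211944 0.27068004] [-2.30065608 -0.7524918   3.08175591]
[0.50162397 0.08071944]
[8.6, 9.1] [5.7, 11.1] [2.7, 12.3] [-0.6, 12.5] [-3.8, 11.9] [-6.8, 10.6] [-9.3, 8.4] [-11.1, 5.7] [-12.2, 2.7] [-12.6, -0.6] [-11.9, -3.8] [-10.5, -6.8] [-8.5, -9.2] [-5.7, -11.2] [-2.7, -12.2] [0.6, -12.5] [3.8, -12.0] [6.8, -10.5] [9.3, -8.4] [11.1, -5.8] [12.3, -2.7] [12.5, 0.6] [11.9, 3.9] [10.6, 6.7]
```

>>> play_rows(rows=[[[0,0,0],[8.6,9.1,0],0.9],[[0,0,0],[5.7,11.1,0],0.9],[[0,0,0],[2.7,12.3,0],0.9]])

```text
t: 6.97
tcp_pos: [0.4974, 0.1285, 0.2703]
tool_rot: [0.712, 0.702, -0.001, 0.0]
force: [-3.4, -4.9, 2.2]
finger_gap: 0.216
gripper_force: 39.2
```

>>> play_rows(rows=[[[0,0,0],[-0.6,12.5,0],0.9],[[0,0,0],[-3.8,11.9,0],0.9],[[0,0,0],[-6.8,10.6,0],0.9]])

```text
t: 7.22
tcp_pos: [0.5318, 0.1177, 0.2701]
tool_rot: [0.712, 0.702, -0.001, -0.001]
force: [-5.4, -0.1, 4.6]
finger_gap: 0.215
gripper_force: 39.5
```

>>> play_rows(rows=[[[0,0,0],[-9.3,8.4,0],0.9],[[0,0,0],[-11.1,5.7,0],0.9],[[0,0,0],[-12.2,2.7,0],0.9]])

```text
t: 7.47
tcp_pos: [0.5494, 0.0858, 0.2704]
tool_rot: [0.712, 0.702, 0.001, -0.001]
force: [-3.1, 4.0, 4.8]
finger_gap: 0.217
gripper_force: 39.5
```

>>> play_rows(rows=[[[0,0,0],[-12.6,-0.6,0],0.9],[[0,0,0],[-11.9,-3.8,0],0.9],[[0,0,0],[-10.5,-6.8,0],0.9]])

```text
t: 7.72
tcp_pos: [0.5392, 0.0492, 0.2705]
tool_rot: [0.713, 0.702, 0.002, 0.001]
force: [2.2, 4.0, 3.0]
finger_gap: 0.215
gripper_force: 39.3
```

>>> play_rows(rows=[[[0,0,0],[-8.5,-9.2,0],0.9],[[0,0,0],[-5.7,-11.2,0],0.9],[[0,0,0],[-2.7,-12.2,0],0.9],[[0,0,0],[0.6,-12.5,0],0.9],[[0,0,0],[3.8,-12.0,0],0.9],[[0,0,0],[6.8,-10.5,0],0.9]])

```text
t: 8.22
tcp_pos: [0.4709, 0.0418, 0.2707]
tool_rot: [0.713, 0.701, 0.0, 0.004]
force: [3.1, -3.0, 4.4]
finger_gap: 0.215
gripper_force: 39.5
```

>>> play_rows(rows=[[[0,0,0],[9.3,-8.4,0],0.9],[[0,0,0],[11.1,-5.8,0],0.9],[[0,0,0],[12.3,-2.7,0],0.9],[[0,0,0],[12.5,0.6,0],0.9],[[0,0,0],[11.9,3.9,0],0.9],[[0,0,0],[10.6,6.7,0],0.9]])

```text
t: 8.72
tcp_pos: [0.4635, 0.1109, 0.2703]
tool_rot: [0.712, 0.702, -0.002, 0.002]
force: [-1.4, -4.7, 7.0]
finger_gap: 0.217
gripper_force: 39.8
```

```bash
python3 - <<'E'
from h import *
s=sense();p=s['tcp_pos'];print(p,s['force'],s['tool_rot'])
E
```

```text
[0.46351679 0.11088346 0.27026062] [-1.39935555 -4.73534367  7.03077732] [ 0.71212167  0.70205055 -0.00229247  0.00158396]
```

>>> play_rows(rows=[[[0,0,0],[8.6,9.1,-0.5],0.9],[[0,0,0],[5.7,11.1,-0.5],0.9],[[0,0,0],[2.7,12.3,0],0.9],[[0,0,0],[-0.6,12.5,0],0.9],[[0,0,0],[-3.8,11.9,0],0.9],[[0,0,0],[-6.8,10.6,0],0.9],[[0,0,0],[-9.3,8.4,0],0.9],[[0,0,0],[-11.1,5.7,0],0.9],[[0,0,0],[-12.2,2.7,0],0.9],[[0,0,0],[-12.6,-0.6,0],0.9],[[0,0,0],[-11.9,-3.8,0],0.9],[[0,0,0],[-10.5,-6.8,0],0.9]])

```text
t: 9.72
tcp_pos: [0.5382, 0.0488, 0.2707]
tool_rot: [0.713, 0.702, 0.001, 0.001]
force: [3.7, 2.2, 1.6]
finger_gap: 0.22
gripper_force: 39.3
```

>>> play_rows(rows=[[[0,0,0],[-8.5,-9.2,0],0.9],[[0,0,0],[-5.7,-11.2,0],0.9],[[0,0,0],[-2.7,-12.2,0],0.9],[[0,0,0],[0.6,-12.5,0],0.9],[[0,0,0],[3.8,-12.0,0],0.9],[[0,0,0],[6.8,-10.5,0],0.9],[[0,0,0],[9.3,-8.4,0],0.9],[[0,0,0],[11.1,-5.8,0],0.9],[[0,0,0],[12.3,-2.7,0],0.9],[[0,0,0],[12.5,0.6,0],0.9],[[0,0,0],[11.9,3.9,0],0.9],[[0,0,0],[10.6,6.7,0],0.9]])

```text
t: 10.72
tcp_pos: [0.4639, 0.1122, 0.2703]
tool_rot: [0.712, 0.702, -0.002, 0.002]
force: [2.9, -9.2, -0.6]
finger_gap: 0.213
gripper_force: 39.5
```

>>> play_rows(rows=[[[0,0,0],[8.6,9.1,0],0.9],[[0,0,0],[5.7,11.1,0],0.9],[[0,0,0],[2.7,12.3,0],0.9],[[0,0,0],[-0.6,12.5,0],0.9],[[0,0,0],[-3.8,11.9,0],0.9],[[0,0,0],[-6.8,10.6,0],0.9],[[0,0,0],[-9.3,8.4,0],0.9],[[0,0,0],[-11.1,5.7,0],0.9],[[0,0,0],[-12.2,2.7,0],0.9]])

```text
t: 11.47
tcp_pos: [0.5482, 0.088, 0.2707]
tool_rot: [0.712, 0.702, 0.001, -0.002]
force: [1.8, 5.4, 4.2]
finger_gap: 0.216
gripper_force: 39.8
```

```bash
python3 - <<'E'
from circ import *
s=sense();p=s['tcp_pos'];c=np.array([.5016,.0807]);d=p[:2]-c;a=np.degrees(np.arctan2(d[1],d[0]));print(p,np.hypot(*d),a)
t=np.array([np.sin(np.radians(a)),-np.cos(np.radians(a))]);print('res',-s['force'][:2]@t,s['force'],s['tool_rot'])
for d in table(a,7.5,24,c):print(d,end=' ')
E
```

```text
[0.5481627  0.08804548 0.27071437] 0.047138535385516836 8.964792268153923
res 5.0133116008145375 [1.82153528 5.36266572 4.19044987] [ 0.71205409  0.70211952  0.0012723  -0.00235202]
[-6.1, 1.5] [-6.3, -0.2] [-6.2, -0.9] [-6.0, -1.8] [-5.7, -2.6] [-5.4, -3.2] [-4.9, -4.0] [-4.3, -4.5] [-3.7, -5.1] [-3.0, -5.5] [-2.2, -5.9] [-1.5, -6.1] [-0.7, -6.3] [0.2, -6.2] [1.0, -6.2] [1.8, -6.1] [2.5, -5.7] [3.3, -5.3] [3.9, -4.9] [4.6, -4.3] [5.1, -3.7] [5.5, -3.0] [5.9, -2.3] [6.1, -1.5]
```

>>> play_rows(rows=[[[0,0,0],[-6.3,-0.4,0],0.9],[[0,0,0],[-6.1,-1.2,0],0.9],[[0,0,0],[-5.9,-2.0,0],0.9],[[0,0,0],[-5.6,-2.8,0],0.9],[[0,0,0],[-5.2,-3.6,0],0.9],[[0,0,0],[-4.6,-4.2,0],0.9],[[0,0,0],[-4.0,-4.8,0],0.9],[[0,0,0],[-3.3,-5.3,0],0.9],[[0,0,0],[0,0,0],0.9]])

```text
t: 12.22
tcp_pos: [0.527, 0.0413, 0.2717]
tool_rot: [0.712, 0.702, 0.001, 0.006]
force: [7.1, -7.8, 1.6]
finger_gap: 0.217
gripper_force: 39.7
```

```bash
cat > st.py <<'E'
from circ import *
s=sense();p=s['tcp_pos'];c=np.array([.5016,.0807]);d=p[:2]-c;a=np.degrees(np.arctan2(d[1],d[0]))
u=d/np.hypot(*d);t=np.array([u[1],-u[0]]);print(p,np.hypot(*d),'ang',a,'res',-s['force'][:2]@t,'radial',s['force'][:2]@u,s['t'])
E
python3 st.py; python3 -c "
from circ import *
exec(open('st.py').read())
print(table(a,7.5,42,c))"
```

```text
[0.52695888 0.04131061 0.27168339] 0.04684652472417454 ang -57.22657908708529 res 1.7024648664214261 radial 10.419950197632716 12.2167
[0.52695888 0.04131061 0.27168339] 0.04684652472417454 ang -57.22657908708529 res 1.7024648664214261 radial 10.419950197632716 12.2167
[[-4.1, -4.8], [-2.4, -5.8], [-1.6, -6.1], [-0.8, -6.2], [0.0, -6.3], [0.9, -6.2], [1.6, -6.1], [2.4, -5.8], [3.2, -5.4], [3.8, -5.0], [4.5, -4.4], [4.9, -3.8], [5.5, -3.1], [5.8, -2.4], [6.1, -1.6], [6.2, -0.8], [6.3, -0.0], [6.2, 0.8], [6.1, 1.6], [5.8, 2.5], [5.4, 3.1], [5.0, 3.9], [4.4, 4.4], [3.8, 5.0], [3.1, 5.4], [2.4, 5.8], [1.6, 6.1], [0.8, 6.2], [0.0, 6.3], [-0.8, 6.2], [-1.7, 6.1], [-2.4, 5.8], [-3.1, 5.4], [-3.9, 5.0], [-4.4, 4.4], [-5.0, 3.8], [-5.5, 3.2], [-5.8, 2.4], [-6.0, 1.6], [-6.3, 0.8], [-6.2, -0.0], [-6.3, -0.9]]
```

>>> play_rows(rows=[[[0,0,0],[-4.4,-4.6,0],0.9],[[0,0,0],[-2.4,-5.8,0],0.9],[[0,0,0],[-1.6,-6.1,0],0.9]])

```text
t: 12.47
tcp_pos: [0.5096, 0.0336, 0.2714]
tool_rot: [0.712, 0.702, -0.0, 0.004]
force: [5.0, -6.9, 2.6]
finger_gap: 0.22
gripper_force: 39.8
```

```bash
python3 st.py
```

```text
[0.50959598 0.03357111 0.271435  ] 0.04780238381865801 ang -80.3707814411994 res 3.7473925034711035 radial 7.60074509351341 12.4667
```

>>> play_rows(rows=[[[0,0,0],[-1.8,-6.2,0],0.9],[[0,0,0],[-0.5,-6.3,0],0.9],[[0,0,0],[0.9,-6.2,0],0.9]])

```text
t: 12.72
tcp_pos: [0.4887, 0.0335, 0.271]
tool_rot: [0.712, 0.702, -0.001, 0.002]
force: [2.8, -5.1, 4.9]
finger_gap: 0.217
gripper_force: 39.9
```

```bash
python3 st.py
```

```text
[0.48873306 0.03346812 0.27098421] 0.04895313221094397 ang -105.23876746649566 res 4.0454638222350905 radial 4.178281343174807 12.7167
```

>>> play_rows(rows=[[[0,0,0],[1.6,-6.1,0],0.9],[[0,0,0],[2.4,-5.8,0],0.9],[[0,0,0],[3.2,-5.4,0],0.9]])

```text
t: 12.97
tcp_pos: [0.4708, 0.0421, 0.2708]
tool_rot: [0.712, 0.702, -0.001, 0.001]
force: [3.2, -2.9, 4.0]
finger_gap: 0.215
gripper_force: 40.0
```

```bash
python3 st.py
```

```text
[0.47079333 0.04209385 0.27078368] 0.04939114943092791 ang -128.58892793125457 res 4.321349222370879 radial 0.2898007426292972 12.9667
```

>>> play_rows(rows=[[[0,0,0],[3.8,-5.0,0],0.9],[[0,0,0],[4.5,-4.4,0],0.9],[[0,0,0],[4.9,-3.8,0],0.9]])

```text
t: 13.22
tcp_pos: [0.4584, 0.0565, 0.2707]
tool_rot: [0.713, 0.702, 0.001, 0.0]
force: [4.4, -2.0, 3.0]
finger_gap: 0.215
gripper_force: 39.8
```

```bash
python3 st.py
```

```text
[0.45835068 0.05646848 0.27065503] 0.049574893594023096 ang -150.7391726842903 res 3.9074227240489585 radial -2.8082226139604094 13.2167
```

>>> play_rows(rows=[[[0,0,0],[5.5,-2.7,0],0.9],[[0,0,0],[5.8,-2.0,0],0.9],[[0,0,0],[6.1,-1.3,0],0.9]])

```text
t: 13.47
tcp_pos: [0.4528, 0.0737, 0.2706]
tool_rot: [0.712, 0.702, 0.0, 0.0]
force: [3.5, -4.1, 3.1]
finger_gap: 0.217
gripper_force: 39.8
```

```bash
python3 st.py
```

```text
[0.45276838 0.07369515 0.27057037] 0.04933148033863655 ang -171.83666817368754 res 4.517692554130482 radial -2.882580127585206 13.4667
```

>>> play_rows(rows=[[[0,0,0],[6.2,-0.4,0],0.9],[[0,0,0],[6.3,0.4,0],0.9],[[0,0,0],[6.2,1.2,0],0.9]])

```text
t: 13.72
tcp_pos: [0.4533, 0.0899, 0.2704]
tool_rot: [0.712, 0.702, -0.003, 0.002]
force: [0.8, -13.5, 5.2]
finger_gap: 0.22
gripper_force: 40.0
```

```bash
python3 st.py
```

```text
[0.45327606 0.08985956 0.27039838] 0.049184351065763354 ang 169.26719825137792 res 13.121037054828795 radial -3.350769218397792 13.7167
```

The grip has gone stiff at about 13 N. I'll hold here.

>>> play_rows(rows=[[[0,0,0],[0,0,0],0.9],[[0,0,0],[0,0,0],0.9],[[0,0,0],[0,0,0],0.9]])

```text
t: 13.97
tcp_pos: [0.4534, 0.09, 0.2704]
tool_rot: [0.712, 0.702, -0.003, 0.001]
force: [1.3, -8.8, 5.3]
finger_gap: 0.217
gripper_force: 40.1
```

```bash
python3 st.py
```

```text
[0.4533704  0.09001629 0.27040872] 0.04912114859188106 ang 169.06708464904136 res 8.377871891853031 radial -2.9008885680566894 13.9667
```

>>> play_rows(rows=[[[0,0,0],[1.3,0.3,0],0.9],[[0,0,0],[1.2,0.3,0],0.9],[[0,0,0],[0,0,0],0.9],[[0,0,0],[0,0,0],0.9],[[0,0,0],[0,0,0],0.9]])

```text
t: 14.38
tcp_pos: [0.4536, 0.0913, 0.2704]
tool_rot: [0.712, 0.702, -0.004, 0.002]
force: [0.2, -11.9, 5.8]
finger_gap: 0.217
gripper_force: 40.1
```

```bash
python3 st.py
```

```text
[0.45358474 0.09133244 0.27037932] 0.04917839229463598 ang 167.51397481259573 res 11.566546481579923 radial -2.745671887403961 14.3833
```

Bearing firmly at about 11.6 N static. Now I release, rise and return to the ball.

>>> play_rows(rows=[[[0,0,0],[0,0,0],0.4],[[0,0,0],[0,0,0],0.4],[[0,0,0],[0,0,0],0.4],[[0,0,0],[0,0,-10],0.4],[[0,0,0],[0,0,-25],0.4],[[0,0,0],[0,0,-25],0.4],[[0,0,0],[-35,12,0],0.4],[[0,0,0],[-35,12,0],0.4],[[0,0,0],[-35,12,0],0.4],[[0,0,0],[-35,12,0],0.4],[[0,0,0],[-35,12,0],0.4],[[0,0,0],[-35,12,0],0.4]], grip_force=30)

```text
t: 15.38
tcp_pos: [0.5228, -0.1167, 0.3295]
tool_rot: [0.712, 0.702, -0.0, -0.002]
force: [1.5, 1.5, 0.4]
finger_gap: 0.597
gripper_force: 0.0
```

>>> play_rows(rows=[[[0,0,0],[0,0,0],0.4],[[0,0,0],[0,0,0],0.4],[[0,0,0],[0,0,0],0.4]])

```text
t: 15.63
tcp_pos: [0.5225, -0.1153, 0.3294]
tool_rot: [0.713, 0.702, -0.0, -0.002]
force: [-0.7, 0.1, 0.3]
finger_gap: 0.596
gripper_force: 0.0
```

```bash
python3 - <<'E'
from h import *
s=sense();print(s['tcp_pos'],s['force'],s['tool_rot'])
p,d=snapshot('side');P=pts('side',d);H=P[...,2]
g=(H>.215)&(H<.25)&(abs(P[...,0]-.53)<.03)&(abs(P[...,1]+.126)<.03)&(p.max(2)<60);print('ball side',P[g].mean(0),g.sum())
g=(H>.26)&(H<.31)&(abs(P[...,0]-.455)<.03)&(abs(P[...,1]-.09)<.03);print('grip',P[g].mean(0),g.sum())
E
```

```text
[ 0.52248855 -0.11533148  0.32940939] [-0.65213886  0.10695638  0.34643931] [ 7.12580128e-01  7.01587408e-01 -1.52387169e-04 -2.15576342e-03]
ball side [ 0.52285604 -0.1196395   0.23697346] 15
grip [0.44866886 0.08549261 0.28922844] 161
```

>>> play_rows(rows=[[[0,0,0],[-10,6,20],0.4],[[0,0,0],[0,0,30],0.4],[[0,0,0],[0,0,30],0.4],[[0,0,0],[0,0,20],0.4],[[0,0,0],[0,0,19],0.4],[[0,0,0],[0,0,0],0.4],[[0,0,0],[0,0,0],0.9],[[0,0,0],[0,0,0],0.9],[[0,0,0],[0,0,0],0.9],[[0,0,0],[0,0,0],0.9],[[0,0,0],[0,0,0],0.9]])

```text
t: 16.6
tcp_pos: [0.53, -0.1263, 0.2131]
tool_rot: [0.713, 0.702, 0.001, 0.001]
force: [-0.6, 2.2, 4.2]
finger_gap: 0.251
gripper_force: 29.5
```

```bash
cat > lv.py <<'E'
from h import *
s=sense();M=R.from_quat(s['tool_rot']).as_matrix();d=np.array([.5296,-.0525])-s['tcp_pos'][:2]
print(s['tcp_pos'],'tool xang',np.degrees(np.arctan2(M[1,0],M[0,0])),'lever',np.degrees(np.arctan2(d[1],d[0])),np.hypot(*d),'Ftool',s['force']@M,s['finger_gap'],s['gripper_force'])
E
python3 lv.py
```

```text
[ 0.53002636 -0.12632569  0.21306479] tool xang 89.11827621776565 lever 90.3308905358349 0.07382692218430664 Ftool [ 2.20014075 -0.59842465 -4.16148944] 0.25122710549241517 29.54706162214279
```

>>> play_rows(rows=[[[0,0,6],[0.3,-7.5,0],0.9],[[0,0,6],[0.3,-7.5,0],0.9],[[0,0,6],[0.3,-7.5,0],0.9],[[0,0,6],[0.3,-7.5,0],0.9],[[0,0,6],[0.3,-7.5,0],0.9]])

```text
t: 17.02
tcp_pos: [0.4952, -0.1157, 0.213]
tool_rot: [0.871, 0.491, 0.003, 0.0]
force: [3.0, 7.2, 4.4]
finger_gap: 0.252
gripper_force: 29.5
```

```bash
python3 lv.py
```

```text
[ 0.49516215 -0.11574739  0.21304081] tool xang 58.80431188564655 lever 61.4319562278059 0.07201526037529367 Ftool [ 7.67257998 -1.1658156  -4.3749287 ] 0.2523149966498847 29.52550381422043
```

>>> play_rows(rows=[[[0,0,6],[1.0,-7.5,0],0.9],[[0,0,6],[0.8,-7.5,0],0.9],[[0,0,6],[0.6,-7.5,0],0.9],[[0,0,6],[0.6,-7.5,0],0.9]])

```text
t: 17.35
tcp_pos: [0.4735, -0.0954, 0.213]
tool_rot: [0.954, 0.3, 0.002, 0.001]
force: [0.3, 2.6, 5.5]
finger_gap: 0.254
gripper_force: 29.6
```

```bash
python3 lv.py
```

```text
[ 0.47351676 -0.09536942  0.21302075] tool xang 34.883100122776945 lever 37.393906967376 0.07059119720145376 Ftool [ 1.78653313 -1.92717325 -5.54424368] 0.2540221263269742 29.5954567193985
```

>>> play_rows(rows=[[[0,0,6],[0.4,-7.5,0],0.9],[[0,0,4],[0.4,-7.5,0],0.9],[[0,0,0],[0,-2,0],0.9],[[0,0,0],[0,0,0],0.9]])

```text
t: 17.68
tcp_pos: [0.4663, -0.0824, 0.2131]
tool_rot: [0.976, 0.219, 0.002, 0.003]
force: [0.6, -3.9, 5.5]
finger_gap: 0.254
gripper_force: 29.8
```

```bash
python3 lv.py
```

```text
[ 0.46633347 -0.0824162   0.21306327] tool xang 25.275060799027894 lever 25.307585609348916 0.06998308927522309 Ftool [-1.12785819  3.807461   -5.50221552] 0.2542494599132619 29.7588050365448
```

>>> play_rows(rows=[[[0,0,0],[0,-2,0],0.9],[[0,0,0],[0,-2,0],0.9],[[0,0,0],[0,0,0],0.9],[[0,0,0],[0,0,0],0.9]])

```text
t: 18.02
tcp_pos: [0.4663, -0.0822, 0.2131]
tool_rot: [0.976, 0.219, 0.003, 0.006]
force: [2.1, -11.5, 3.3]
finger_gap: 0.252
gripper_force: 29.7
```

```bash
python3 lv.py
```

```text
[ 0.46634406 -0.0821925   0.2131493 ] tool xang 25.270899952000306 lever 25.14548081192077 0.0698781708653198 Ftool [-3.02222721 11.35072521 -3.12457629] 0.2524591803925763 29.72998559474945
```

Firm end reached: 11 N with no movement. Releasing, rising and moving clear.

>>> play_rows(rows=[[[0,0,0],[0,2,0],0.9],[[0,0,0],[0,2,0],0.4],[[0,0,0],[0,0,0],0.4],[[0,0,0],[0,0,0],0.4],[[0,0,0],[0,0,-10],0.4],[[0,0,0],[0,0,-25],0.4],[[0,0,0],[0,0,-30],0.4],[[0,0,0],[0,0,-30],0.4],[[0,0,0],[-10,25,0],0.4],[[0,0,0],[-15,35,0],0.4],[[0,0,0],[-15,35,0],0.4],[[0,0,0],[-15,35,0],0.4]])

```text
t: 19.02
tcp_pos: [0.4693, -0.2219, 0.3063]
tool_rot: [0.976, 0.218, -0.0, -0.001]
force: [0.8, 0.4, -0.6]
finger_gap: 0.598
gripper_force: 0.0
```

>>> play_rows(rows=[[[0,0,0],[-20,35,0],0.4],[[0,0,0],[-20,35,0],0.4],[[0,0,0],[-20,35,0],0.4],[[0,0,0],[0,0,0],0.4],[[0,0,0],[0,0,0],0.4]])

```text
t: 19.43
tcp_pos: [0.4592, -0.3435, 0.3052]
tool_rot: [0.976, 0.216, -0.0, -0.001]
force: [-0.6, 0.5, -0.2]
finger_gap: 0.6
gripper_force: 0.0
```

```bash
python3 - <<'E'
from h import *
p,d=snapshot('top');print(sense()['force'],sense()['tcp_pos'])
cv2.imwrite('pics/end.png',cv2.resize(p[150:250,170:300][...,::-1],(780,600),interpolation=2))
E
```

```text
[-0.2312054   0.538885    0.01373257] [ 0.45934432 -0.34182628  0.30532151]
```

View pics/end.png

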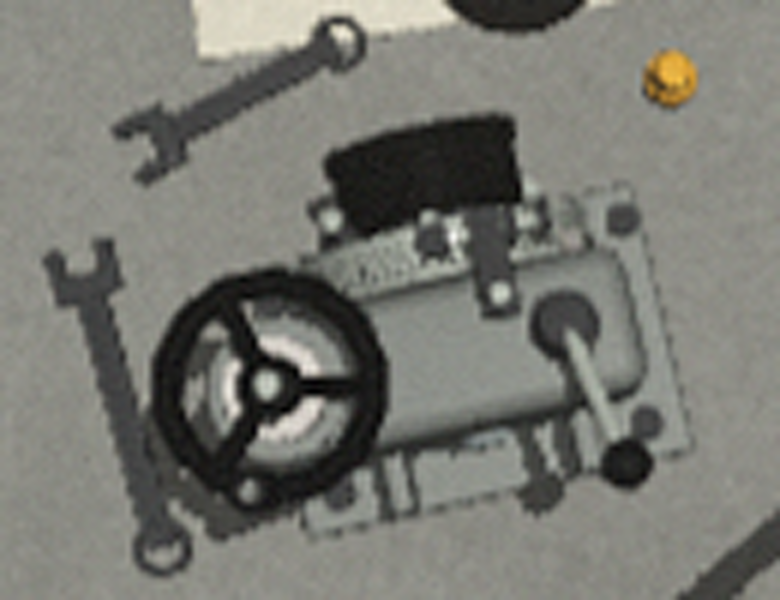

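The dog is up against the stop screw at (435,238), the lever ball is back at its tight position (628,462), and nothing else has moved. I'm handing it in.

```bash
python3 -c "
from station import *
print(sign_off())"
```

```text
the job is handed in; nothing more can be done
None
```

The job is handed in at about 19 s on the robot's clock: clamp loosened, crank wound about 2.9 turns until the dog bore on the stop screw (about 12 N held at the grip, 13 N peak), crank released and clamp tightened to its firm end; no verdict was returned.

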